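# Jack up a robot chassis and hold the pump handle down

### The job

Slide the transport lock knob of the little bench jack fully out to its end stop, and stand the jack flat on the bench with its saddle centred under the round lift pad on the bracket at the front of the wheeled robot chassis. Then pump the handle twice: press it all the way down once to bed the saddle, let it come all the way back up so that the chassis settles, press it all the way down again, and finish while still holding it down, the chassis front raised by the jack alone. Do not shove the chassis along the bench, and leave the wrench, spare wheel, parts tray and oil bottle where they are.

Things in the scene. Friction and masses are not known exactly. Their poses are not given: they have to be found in the camera images.
- jack: Loose bench jack, 0.8 kg. Origin on the bench under the saddle axis; x axis from handle end to saddle end, z up. Steel base plate 12 mm thick, x -240 to +35 mm, y +-45 mm, plus a wing at x = -165 mm out to y = +86 mm under the lock slide. Grey saddle housing at the origin, 48 mm across, 45 mm high. Grey pump block at x = -70 mm, 44 mm (x) by 32 mm (y), top at z = 95 mm: carry the jack by it.
- carry_grip (a point): Centre of the pump block at z = 75 mm above the jack's underside (20 mm below the block's top), jack x = -70 mm. Grasp across the 32 mm width (jack y). The lock slide and handle do not get in the way.
- saddle_top (a point): Centre of the flat top of the round rubber saddle, 40 mm across; 55 mm above the bench with the handle up, 85 mm with the handle fully down (saddle rises 60 mm per rad of handle).
- handle_pad (a point): Centre of the top of the rubber press plate (40 x 34 mm) at the rear of the pump handle, 130 mm from the pivot (at jack x = -95 mm, z = 50 mm). 106 mm above the bench with the handle up, 42 mm fully down; on the way it swings in the jack's x-z plane and ends about 12 mm farther to jack -x. Press it from above, for instance with shut fingers.
- pump_handle (a joint): Pump handle angle in rad: 0 = up (rising to the rear at 20 degrees), 0.5 = fully down on its stop. A spring and the load push it back up: about 2 to 4 N at the press plate unloaded, about 5 to 10 N lifting the chassis. Blocked while the lock lug stands under it.
- lock_bolt (a joint): Transport lock slide in m: 0 = engaged (its steel lug stands under the handle), 0.030 = fully out on its end stop. Moves along the jack's +y (to the left seen from the handle end looking to the saddle). Friction about 1.2 N, no spring: it stays where left.
- lock_knob (a point): Grip point on the upright black knob of the lock slide: knob 16 mm in diameter, from z = 42 to 78 mm, this point at z = 62 mm. Jack x = -165 mm, jack y = +38 mm when engaged and +68 mm when fully out. Handle bar (18 mm wide) runs along jack y = 0 next to it.
- chassis: Wheeled robot chassis, about 2 kg, loose, on four 80 mm rubber wheels that do not turn. Origin on the bench under the lift pad, x axis to its rear (front faces the arm). 226 mm wide; front beam and front wheels begin at x = +35 mm (bumper stubs at y = +-60 mm: x = 17 mm), rear axle x = 230 mm, front wheels outside y = +-87 mm. Front beam and deck up to 106 mm high, battery and motor 142 mm, rear uprights 195 mm.
- lift_pad (a point): Centre of the underside of the round lift pad (32 mm across), 72 mm above the bench at the start. It sits under a dark steel bracket 50 mm wide, 8 mm thick, top at 90 mm, sticking out 62 mm from the front beam; a bright round washer with a bolt head on top (to 98 mm) marks it from above. The jack slides in under it from the front.
- wrench: Loose wrench lying on the bench; leave alone. Origin at its underside.
- spare_wheel: Loose spare wheel, 80 mm across, 26 mm thick, lying flat; leave alone.
- parts_tray: Loose grey divided parts tray 130 x 190 x 45 mm; leave alone.
- oil_bottle: Loose bottle 52 mm across and 130 mm high; leave alone.

How it is judged (in metres and radians):
On the way, in this order (a step that is already met when the one before it is completed fails the run):
1. transport lock fully out and the jack standing flat and still with its saddle under the lift pad, handle still up (value of joint lock_bolt above 0.025 m and horizontal distance between saddle_top and lift_pad below 0.01 m and angle between jack's own z axis and vertical below 0.08 rad and value of joint pump_handle below 0.08 rad and height (world z) of jack below 0.004 m and linear speed of jack below 0.02 m/s), for 0.2 s.
2. first stroke: handle fully down and the chassis front raised on the saddle (value of joint pump_handle above 0.43 rad and height (world z) of lift_pad above 0.0785 m and contact force between jack and chassis above 2 N and horizontal distance between saddle_top and lift_pad below 0.014 m), for 0.1 s.
3. handle back up and the chassis down on its wheels (value of joint pump_handle below 0.08 rad and height (world z) of lift_pad below 0.0745 m), for 0.1 s.
At the end, for the whole second after the job is handed in: Robot still pressing (over 1 N): handle at 0.43 rad or more of 0.5, lock out 25 mm or more, jack flat on the bench, saddle within 14 mm of the pad axis and carrying over 2 N, pad 78.5 mm or more above the bench, robot not touching the chassis, chassis still (all of step 2 and value of joint lock_bolt above 0.025 m and angle between jack's own z axis and vertical below 0.08 rad and contact force between each of the fingers, the arm and chassis below 0.5 N and height (world z) of jack below 0.004 m and linear speed of chassis below 0.02 m/s and contact force between any of the fingers, the arm and jack above 1 N); the arm keeps its last pose, push and grip.
It fails at once if the chassis is shoved along the bench (more than 30 mm) (distance of chassis from where it was at the start of the episode above 0.03 m).
It fails at once if a bystander is moved more than 30 mm (distance of any of wrench, spare_wheel, parts_tray, oil_bottle from where it was at the start of the episode above 0.03 m).
It also fails if it takes over 66 s, if anything falls off the work surface, if the arm or the gripper's body presses on something with over 40 N, if the wrist force passes 120 N, or if a joint passes its speed limit or range.

### The arm

A 6-joint arm with a two-finger parallel gripper is mounted at the origin on the work surface. World frame = base frame: x ahead of the robot, y to its left, z up, the work surface at z = 0. Lengths are in m, angles in degrees, forces in N, time in s.
With the tool pointing down it reaches from about 0.375 to 0.9 m from the base axis. Payload 3.1 kg.
Tool frame: the origin (TCP) lies at the very end of the fingers, on their centre line; the grasp point (between the pads) lies behind it (bot.grip_depth is the z of the grasp point in the tool frame, in m); z points along the fingers, y is the direction in which the jaws open and shut (so a half turn about z gives the same grasp; the last joint's range is limited). The gripper opens to 87 mm and grips with 3 to 60 N. Pads are 19 mm wide; open, the fingers measure 117 mm over their backs; the gripper's body (75 mm by 190 mm) begins 51 mm behind the grasp point.
Start: joints at [62.023, 30.224, 82.088, -0, 67.689, -10.227], TCP at [0.191, 0.595, 0.223] pointing down, gripper open.
Joint ranges: [-176.69, 176.69], [-43.24, 126.21], [12.49, 139.97], [-82, 262], [0, 151.66], [-163.58, 163.58]. Speed limits (degrees/s): [159.86, 159.86, 180, 180, 180, 180].

### API

Orientations are given as a 3x3 rotation matrix whose columns are the frame's x, y, z axes.
In Python, from rig import bot, vision gives the robot as it stands. The module is installed in compiled form; this text tells all that it offers.
- The arm moves only by the shell command python3 -m jog 'ROWS'. ROWS is JSON, a list of rows, each a list of 3 entries, a list of its own where there are three numbers: the shift along the tool's x, y, z in mm, then the turn, a rotation vector about the tool's x, y, z in degrees, then the closure, from 0 (fully open) to 1 (shut). In form: [[[dx, dy, dz], [wx, wy, wz], fingers], ...]. A call has 1 to 12 rows; each row is the pose to reach, as a shift and turn from the pose commanded when the call began, along the tool's axes at that moment; what a row does not reach only later rows make up. A row lasts 1/12 s, in which the tool goes at most 41.7 mm and 7.16 degrees, less where a joint would pass 70% of its speed; a pose out of reach is approached as far as the arm can. A call with a gripper value outside its range is refused whole. The fingers move at their own pace and stop on an object; the grip force is fixed at half the most. Time passes only in rows, so rows that repeat a pose let the fingers close. It gives the time, the measured TCP pose, the force and the opening at its end, in the units of the state.
- bot.read_state(): the state, without advancing time (a new reading comes with each control period).
- vision.capture(name): name is "side" or "top"; returns the picture (480x640x3 uint8, red, green, blue); there is no depth.
- vision.camera_info(name): a dict with "intrinsics" (3x3 intrinsics, pixels), "dist" ([k1, k2, p1, p2, k3] as OpenCV has them; the pictures are not rectified), "camera_from_world" (4x4, takes a point from world to camera coordinates). Camera axes: x right, y up, looking along -z (the intrinsics and any distortion apply to the point x, -y, -z); pixel columns grow to the right and rows downward; lengths in m; the calibration is good to about 2 mm. A picture is of the moment at which its call begins. camera_info takes no time and is no camera call.
- bot.hand_in(): hands the job in, once; it reports no verdict.
The state is a dict: "time_s": time; "joint_positions": joint angles; "qvel": joint speeds; "tau": joint torques, N m; "position": TCP position; "tcp_rot": TCP orientation; "force": force on the tool from outside, world axes, zero at the start; "moment": the same for the moment, N m; "opening": opening from 0.0 (shut) to 1.0 (fully open).
Only numpy, scipy, OpenCV 4.12 (cv2) and the standard library are available. Lean on these libraries where they do the work, as an engineer would, in place of code of your own. Each camera call takes 0.05 s, during which the arm holds its last target. There are 200 camera calls.

## Working session

There is one attempt and no reset: what is moved stays moved. The work goes in short steps, Python scripts to look and compute and a shell command to move; the robot and the scene stay as the last step left them, time stands still between calls to the robot, and variables do not carry over. Pictures are saved under pics/ and viewed, about 8 in all and at most 12, crops included, and the job is handed in when it is done.

```bash
mkdir -p pics
python3 - <<'E'
from rig import bot,vision
import cv2,numpy as np
for n in("top","side"):
    im=vision.capture(n); cv2.imwrite(f"pics/{n}0.png",im[:,:,::-1])
    c=vision.camera_info(n); print(n,np.round(c["intrinsics"],1).tolist(),c["dist"],np.round(c["camera_from_world"],4).tolist())
s=bot.read_state(); print(s["time_s"],s["position"],np.round(s["tcp_rot"],3).tolist(),s["force"],bot.grip_depth)
E
```

```text
top [[542.0, 0.0, 326.0], [0.0, 542.0, 242.8], [0.0, 0.0, 1.0]] [0.01060154 0.         0.         0.         0.        ] [[0.02, -0.9998, 0.0004, 0.0554], [0.9921, 0.0199, 0.1236, -0.5283], [-0.1236, -0.002, 0.9923, -1.3565], [0.0, 0.0, 0.0, 1.0]]
side [[483.4, 0.0, 314.5], [0.0, 483.4, 233.6], [0.0, 0.0, 1.0]] [-0.12866399  0.          0.          0.          0.        ] [[0.8364, -0.548, 0.0132, -0.4144], [0.3304, 0.5232, 0.7856, -0.2741], [-0.4374, -0.6527, 0.6186, -1.0021], [0.0, 0.0, 0.0, 1.0]]
0.1 [0.19020447 0.59466869 0.22169816] [[-0.952, 0.305, -0.001], [0.305, 0.952, -0.002], [0.0, -0.002, -1.0]] [ 0.41654955 -0.65522078  0.34045574] -0.0187
```

View pics/top0.png

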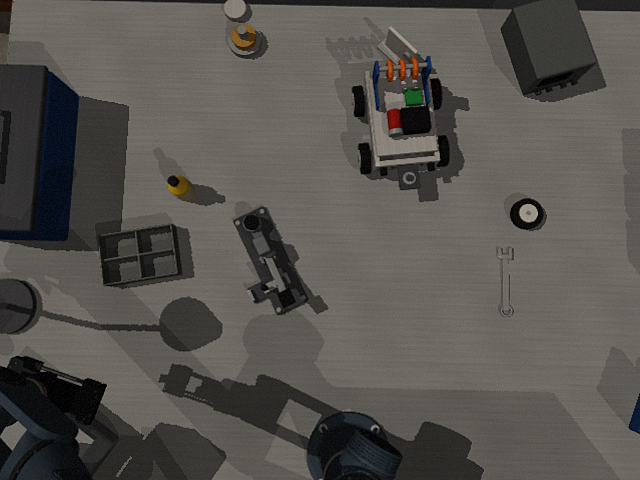

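View pics/side0.png

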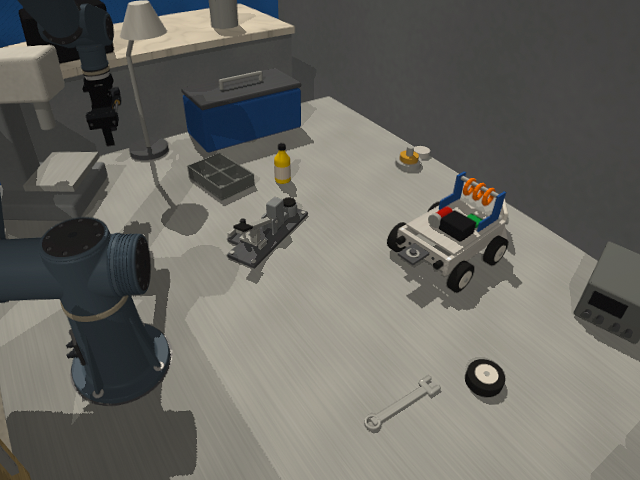

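The top view shows the jack with its saddle at about (251,222), its handle pad near (291,299) and its lock knob near (258,290). The washer on the chassis bracket is at (409,178). The side view shows the same objects, with the jack at about (268,230) and the washer near (412,253). I'll enlarge these areas next.

```bash
python3 - <<'E'
import cv2,numpy as np
t=cv2.imread("pics/top0.png");s=cv2.imread("pics/side0.png")
f=lambda im,x,y,w,h,k:cv2.convertScaleAbs(cv2.resize(im[y:y+h,x:x+w],None,fx=k,fy=k,interpolation=cv2.INTER_CUBIC),alpha=1.6)
a=f(t,230,200,100,120,5) #500x600
b=f(t,350,130,100,75,3); c=f(s,220,190,100,80,3); d=f(s,380,220,100,45,3)
r=np.vstack([b,c,d]); r=r[:600]
cv2.imwrite("pics/crop0.png",np.hstack([a,r]))
E
cat > h.py <<'E'
import numpy as np,cv2
from rig import bot,vision
def ray(n,px):
    c=vision.camera_info(n);K=np.array(c["intrinsics"]);T=np.array(c["camera_from_world"])
    u=cv2.undistortPoints(np.array([[px]],float),K,np.array(c["dist"]))[0,0]
    d=T[:3,:3].T@np.array([u[0],-u[1],-1]);o=-T[:3,:3].T@T[:3,3];return o,d
def plane(n,px,z):
    o,d=ray(n,px);return o+d*(z-o[2])/d[2]
def tri(pt,ps):
    A=[];b=[]
    for n,p in(("top",pt),("side",ps)):
        o,d=ray(n,p);d/=np.linalg.norm(d);P=np.eye(3)-np.outer(d,d);A.append(P);b.append(P@o)
    return np.linalg.lstsq(np.vstack(A),np.hstack(b),rcond=None)[0]
def proj(n,X):
    c=vision.camera_info(n);T=np.array(c["camera_from_world"]);p=T[:3,:3]@X+T[:3,3]
    return cv2.projectPoints(np.array([[p[0],-p[1],-p[2]]]),np.zeros(3),np.zeros(3),np.array(c["intrinsics"]),np.array(c["dist"]))[0].ravel()
E
```

```text
(no output)
```

View pics/crop0.png

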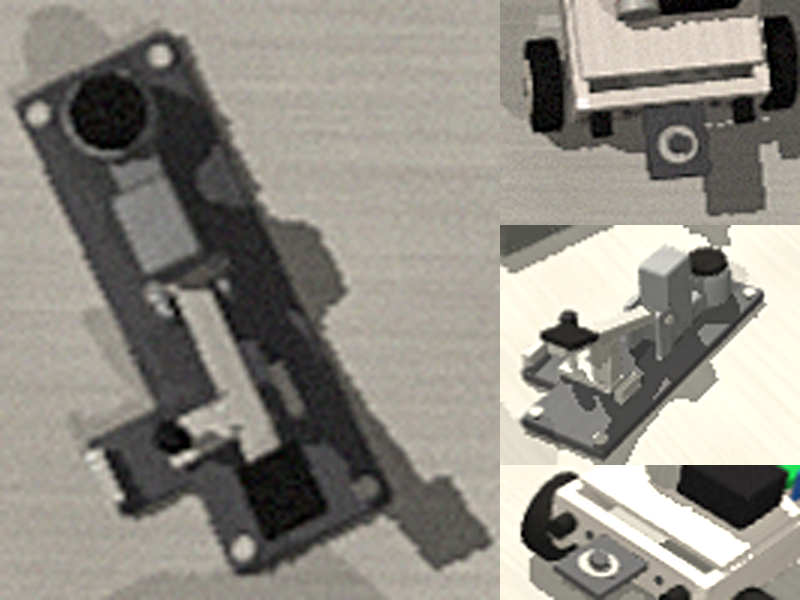

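Run:
```python
from h import *
q=lambda x,y:((x+.5)/5-.5+230,(y+.5)/5-.5+200)
r=lambda x,y:((x+.5-500)/3-.5+350,(y+.5)/3-.5+130)
P={k:plane("top",q(*p),z) for k,p,z in[("sad",(108,110),.055),("pad",(284,497),.106),("blk",(157,227),.095),("knob",(174,440),.078),("h1",(38,113),.013),("h2",(160,53),.013),("h3",(243,547),.013),("h4",(368,488),.013)]}
W=plane("top",r(678,144),.091)
b1=plane("top",r(578,107),.1);b2=plane("top",r(770,96),.1)
for k,v in P.items():print(k,v.round(4))
print("wash",W,"beam dir",b1,b2,np.degrees(np.arctan2(*(b1-b2)[[1,0]]))-90)
ax=lambda a,b:np.degrees(np.arctan2(*(b-a)[[1,0]]))
print("yaw",ax(P["pad"],P["sad"]),ax(P["blk"],P["sad"]),ax(P["h3"],P["h1"]),ax(P["h4"],P["h2"]),ax(P["h2"],P["h1"])-90)
# side view checks
t=lambda x,y:((x+.5-500)/3-.5+220,(y+.5-225)/3-.5+190)
d=lambda x,y:((x+.5-500)/3-.5+380,(y+.5-465)/3-.5+220)
print("saddle tri",tri(q(108,110),t(709,261)),"washer tri",tri(r(678,144),d(600,562)))
print("knob tri",tri(q(174,440),t(569,319)))
```

```text
sad [0.5746 0.2566 0.055 ]
pad [0.3804 0.1581 0.106 ]
blk [0.5107 0.2248 0.095 ]
knob [0.4077 0.2149 0.078 ]
h1 [0.5791 0.299  0.013 ]
h2 [0.6122 0.2365 0.013 ]
h3 [0.3563 0.1851 0.013 ]
h4 [0.3877 0.1218 0.013 ]
wash [ 0.68745946 -0.13747204  0.091     ] beam dir [ 0.71486394 -0.0533867   0.1       ] [ 0.72732126 -0.21212333  0.1       ] 4.487258143442432
yaw 26.899108382440946 26.457383770547235 27.09783456300724 27.046864933091218 27.868651094363983
saddle tri [0.57559295 0.25662898 0.05265674] washer tri [ 0.68669462 -0.13703176  0.09502123]
knob tri [0.40798262 0.21493702 0.0764789 ]
```

The two views agree. The jack's saddle is at about (0.575, 0.257) with a yaw of 27°, and the lift pad is at about (0.687, -0.137) with a chassis yaw of 4.5°. Next I'll move above the lock knob.

```bash
cat >> h.py <<'E'
def go(x,y,z,th):
    """shift (mm, tool axes) and turn about tool to reach TCP x,y,z pointing down with tool y at heading th (deg, mod 180)"""
    from scipy.spatial.transform import Rotation as R
    s=bot.read_state();M=np.array(s["tcp_rot"]);p=np.array(s["position"])
    cur=np.degrees(np.arctan2(M[1,1],M[0,1]));dl=(th-cur+90)%180-90
    t=np.radians(cur+dl);yv=np.array([np.cos(t),np.sin(t),0]);zv=np.array([0,0,-1.]);N=np.column_stack([np.cross(yv,zv),yv,zv])
    print("t",s["time_s"],"p",p.round(4),"th",cur.round(2),"F",np.round(s["force"],2),"op",np.round(s["opening"],3),"j6",np.round(s["joint_positions"][5],1))
    print("shift",(M.T@(np.array([x,y,z])-p)*1000).round(1),"rotvec",np.degrees(R.from_matrix(M.T@N).as_rotvec()).round(2))
E
python3 -c "
from h import *
go(.409,.2152,.13,27)"
```

```text
t 0.1 p [0.1902 0.5947 0.2217] th 72.25 F [ 0.42 -0.66  0.34] op 1.0 j6 -10.2
shift [-324.1 -294.5   92.1] rotvec [-1.100e-01  2.000e-02  4.525e+01]
```

```bash
python3 -m jog '[[[-15,-14,4],[0,0,2],0],[[-50,-45,14],[0,0,7],0],[[-80,-73,23],[0,0,12],0],[[-110,-100,31],[0,0,16],0],[[-140,-127,40],[0,0,20],0],[[-170,-154,48],[0,0,24],0],[[-200,-182,57],[0,0,28],0.2],[[-230,-209,65],[0,0,32],0.4],[[-260,-236,74],[0,0,37],0.4],[[-290,-263,83],[0,0,41],0.4],[[-312,-284,89],[0,0,44],0.4],[[-324,-294.5,92],[0,0,45.2],0.4]]'
python3 -m jog '[[[0,0,0],[0,0,0],0.4],[[0,0,0],[0,0,0],0.4]]'
python3 - <<'E'
from h import *
go(.409,.2152,.049,27)
cv2.imwrite("pics/t1.png",cv2.resize(vision.capture("top")[200:340,200:380][:,:,::-1],None,fx=4,fy=4))
E
```

```text
time_s: 1.1
position: [0.4108, 0.2126, 0.1296]
tcp_rot: [[-0.45, 0.893, -0.001], [0.893, 0.45, -0.001], [-0.001, -0.001, -1.0]]
force: [0.1, -0.2, 0.2]
opening: 0.65
time_s: 1.27
position: [0.4094, 0.2153, 0.1302]
tcp_rot: [[-0.453, 0.892, -0.001], [0.892, 0.453, 0.0], [0.001, -0.001, -1.0]]
force: [-0.3, -0.4, 0.3]
opening: 0.608
t 1.2667 p [0.4094 0.2153 0.1302] th 26.91 F [-0.32 -0.39  0.27] op 0.608 j6 -13.1
shift [ 0.1 -0.3 81.2] rotvec [-0.06 -0.03 -0.09]
```

```bash
python3 -m jog '[[[0,0,0],[0,0,0],0.4]]'
```

```text
time_s: 1.4
position: [0.4086, 0.2168, 0.1307]
tcp_rot: [[-0.456, 0.89, -0.0], [0.89, 0.456, 0.0], [0.0, -0.0, -1.0]]
force: [0.4, -0.3, 0.2]
opening: 0.601
```

```bash
python3 -m jog '[[[-1,0,20],[0,0,0],0.4],[[-1,0,45],[0,0,0],0.4],[[-1,0,65],[0,0,0],0.4],[[-1,0,78],[0,0,0],0.4],[[-1,0,82],[0,0,0],0.4],[[-1,0,82],[0,0,0],0.6],[[-1,0,82],[0,0,0],0.8],[[-1,0,82],[0,0,0],1],[[-1,0,82],[0,0,0],1],[[-1,0,82],[0,0,0],1],[[-1,0,82],[0,0,0],1],[[-1,0,82],[0,0,0],1]]'
```

```text
time_s: 2.4
position: [0.4103, 0.2152, 0.049]
tcp_rot: [[-0.455, 0.891, 0.001], [0.891, 0.455, 0.0], [-0.0, 0.002, -1.0]]
force: [-0.3, 1.6, 1.9]
opening: 0.179
```

```bash
python3 -m jog '[[[3,0,0],[0,0,0],1],[[7,0,0],[0,0,0],1],[[11,0,0],[0,0,0],1],[[15,0,0],[0,0,0],1],[[19,0,0],[0,0,0],1],[[23,0,0],[0,0,0],1],[[26,0,0],[0,0,0],1],[[28,0,0],[0,0,0],1],[[29.5,0,0],[0,0,0],1],[[31,0,0],[0,0,0],1],[[32,0,0],[0,0,0],1],[[32,0,0],[0,0,0],1]]'
```

```text
time_s: 3.4
position: [0.3964, 0.2436, 0.0489]
tcp_rot: [[-0.455, 0.89, 0.003], [0.89, 0.455, -0.0], [-0.001, 0.002, -1.0]]
force: [2.2, -4.4, 5.9]
opening: 0.177
```

Run:
```python
from h import *
go(.409,.2152,.049,27)
cv2.imwrite("pics/t2.png",cv2.convertScaleAbs(cv2.resize(np.hstack([vision.capture("top")[190:320,215:345],vision.capture("side")[175:305,210:340]])[:,:,::-1],None,fx=3,fy=3),alpha=1.6))
```

```text
t 3.4 p [0.3964 0.2436 0.0489] th 27.07 F [ 2.17 -4.44  5.95] op 0.177 j6 -9.2
shift [-31.   -1.7  -0.1] rotvec [0.13 0.07 0.07]
```

View pics/t2.png

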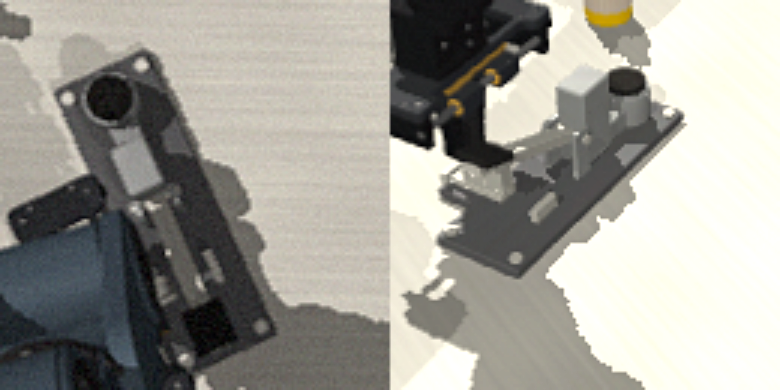

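The pull is met by about 5 N at 31 mm of travel, so the knob is on its end stop. I'll release it, go up, and re-measure the jack.

```bash
python3 -m jog '[[[30,0,0],[0,0,0],0.8],[[30,0,0],[0,0,0],0.6],[[30,0,0],[0,0,0],0.4],[[30,0,0],[0,0,0],0.4],[[30,0,-15],[0,0,0],0.4],[[30,0,-45],[0,0,0],0.2],[[30,0,-80],[0,0,0],0],[[30,-30,-105],[0,0,0],0],[[30,-60,-110],[0,0,0],0],[[30,-80,-110],[0,0,0],0],[[30,-80,-110],[0,0,0],0]]'
python3 - <<'E'
from h import *
cv2.imwrite("pics/t3.png",cv2.convertScaleAbs(cv2.resize(vision.capture("top")[195:315,220:340][:,:,::-1],None,fx=5,fy=5,interpolation=cv2.INTER_CUBIC),alpha=1.6))
E
```

```text
time_s: 4.42
position: [0.3042, 0.2312, 0.1585]
tcp_rot: [[-0.454, 0.891, -0.007], [0.891, 0.454, -0.003], [0.001, -0.008, -1.0]]
force: [-0.5, -0.6, -0.8]
opening: 0.873
```

View pics/t3.png

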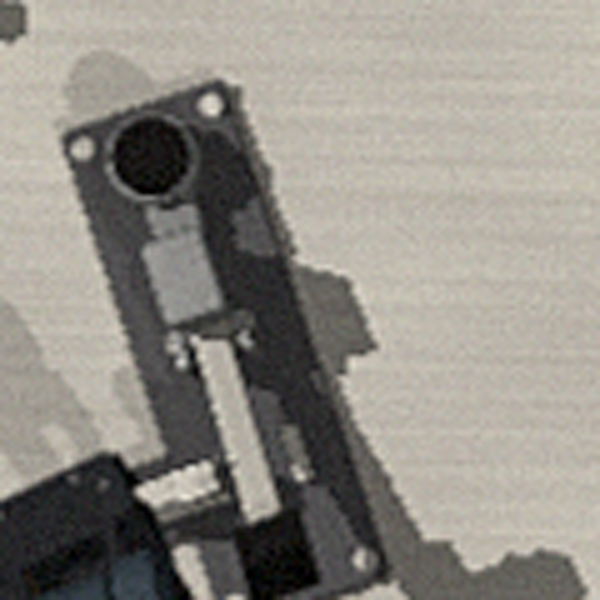

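The jack turned a few degrees when the slide hit its stop. Its saddle is at crop (150,156), the block top at (185,277), and the front plate screws at (83,148) and (210,104). The knob is hidden by the gripper. I'll recompute.

Run:
```python
from h import *
q=lambda x,y:((x+.5)/5-.5+220,(y+.5)/5-.5+195)
P={k:plane("top",q(*p),z) for k,p,z in[("sad",(150,156),.055),("pad",(278,553),.106),("blk",(185,277),.095),("h1",(83,148),.013),("h2",(210,104),.013),("h4",(367,558),.013)]}
for k,v in P.items():print(k,v.round(4))
ax=lambda a,b:np.degrees(np.arctan2(*(b-a)[[1,0]]))
print("yaw",ax(P["pad"],P["sad"]),ax(P["blk"],P["sad"]),ax(P["h4"],P["h2"]),ax(P["h2"],P["h1"])-90)
y=np.radians(20.3);B=P["sad"][:2]-.07*np.array([np.cos(y),np.sin(y)]);print(B)
go(B[0],B[1],.15,110.3)
```

```text
sad [0.5638 0.2602 0.055 ]
pad [0.3652 0.1844 0.106 ]
blk [0.4982 0.2351 0.095 ]
h1 [0.5738 0.3014 0.013 ]
h2 [0.5984 0.236  0.013 ]
h4 [0.3642 0.1474 0.013 ]
yaw 20.891825746322326 20.973595306059682 20.726030204036167 20.615355508308582
[0.49813797 0.23594498]
t 4.4667 p [0.3075 0.2324 0.1585] th 27.0 F [0.45 0.07 1.59] op 0.919 j6 -6.7
shift [-83.4 171.5   8. ] rotvec [ -0.13  -0.15 -83.3 ]
```

```bash
python3 -m jog '[[[-6,12,1],[0,0,-7],0],[[-13,28,2],[0,0,-14],0],[[-21,44,3],[0,0,-21],0],[[-29,60,4],[0,0,-28],0],[[-37,76,4],[0,0,-35],0],[[-45,92,5],[0,0,-42],0],[[-53,108,6],[0,0,-49],0],[[-61,124,7],[0,0,-56],0],[[-68,140,8],[0,0,-63],0],[[-75,155,8],[0,0,-70],0],[[-80,166,8],[0,0,-77],0],[[-83.4,171.5,8],[0,0,-83.8],0]]'
python3 -m jog '[[[0,0,0],[0,0,0],0],[[0,0,0],[0,0,0],0],[[0,0,0],[0,0,0],0]]'
python3 -c "
from h import *
go(.4984,.2353,.0563,110.8)"
```

```text
time_s: 5.47
position: [0.5044, 0.2375, 0.1498]
tcp_rot: [[-0.933, -0.36, 0.002], [-0.36, 0.933, 0.0], [-0.002, -0.0, -1.0]]
force: [0.8, 0.0, -0.0]
opening: 0.998
time_s: 5.72
position: [0.5005, 0.2374, 0.1499]
tcp_rot: [[-0.936, -0.353, -0.002], [-0.353, 0.936, -0.0], [0.002, 0.0, -1.0]]
force: [0.2, -0.3, 0.1]
opening: 0.998
t 5.7167 p [0.5005 0.2374 0.1499] th 110.68 F [ 0.24 -0.31  0.13] op 0.998 j6 -96.9
shift [ 2.6 -1.3 93.6] rotvec [ 0.02 -0.09 -0.12]
```

```bash
python3 -m jog '[[[2.5,-1.3,20],[0,0,0],0],[[2.5,-1.3,45],[0,0,0],0],[[2.5,-1.3,70],[0,0,0],0],[[2.5,-1.3,87],[0,0,0],0],[[2.5,-1.3,93.5],[0,0,0],0.2],[[2.5,-1.3,93.5],[0,0,0],0.4],[[2.5,-1.3,93.5],[0,0,0],0.5],[[2.5,-1.3,93.5],[0,0,0],0.6],[[2.5,-1.3,93.5],[0,0,0],1],[[2.5,-1.3,93.5],[0,0,0],1],[[2.5,-1.3,93.5],[0,0,0],1],[[2.5,-1.3,93.5],[0,0,0],1]]'
python3 -m jog '[[[0,0,0],[0,0,0],1],[[0,0,-3],[0,0,0],1],[[0,0,-7],[0,0,0],1],[[0,0,-10],[0,0,0],1],[[0,0,-10],[0,0,0],1],[[0,0,-10],[0,0,0],1]]'
python3 - <<'E'
from h import *
go(.4984,.2353,.0563,110.8)
cv2.imwrite("pics/t4.png",cv2.convertScaleAbs(cv2.resize(np.hstack([vision.capture("top")[190:320,215:345],vision.capture("side")[175:305,210:340]])[:,:,::-1],None,fx=3,fy=3),alpha=1.6))
E
```

```text
time_s: 6.72
position: [0.4994, 0.2356, 0.0576]
tcp_rot: [[-0.935, -0.356, 0.001], [-0.356, 0.935, 0.0], [-0.001, -0.0, -1.0]]
force: [0.3, -0.3, -0.7]
opening: 0.479
time_s: 7.22
position: [0.4989, 0.2354, 0.0667]
tcp_rot: [[-0.935, -0.356, -0.001], [-0.356, 0.935, -0.0], [0.001, -0.0, -1.0]]
force: [1.0, 0.2, -8.4]
opening: 0.367
t 7.2167 p [0.4989 0.2354 0.0667] th 110.85 F [ 0.95  0.15 -8.4 ] op 0.367 j6 -97.2
shift [ 0.5  0.1 10.4] rotvec [-0.   -0.03  0.05]
```

View pics/t4.png

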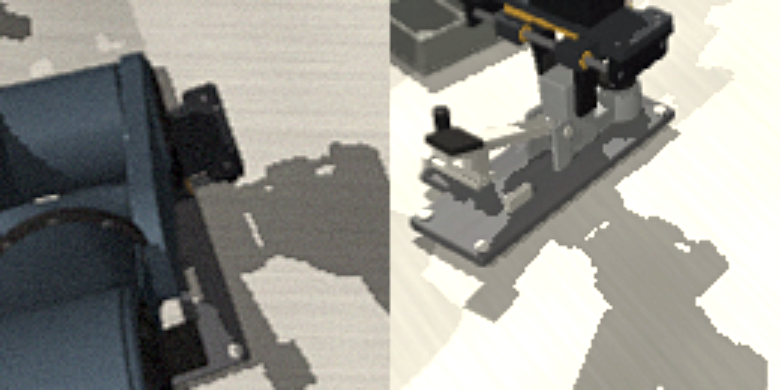

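```bash
python3 -c "
from h import *
go(.5075,-.1514,.0668,94.5)"
```

```text
t 7.3167 p [0.4988 0.2354 0.0667] th 110.85 F [-0.59 -0.45 -8.97] op 0.365 j6 -97.2
shift [ 129.5 -364.6   -0. ] rotvec [-0.   -0.05 16.35]
```

```bash
python3 -m jog '[[[2,-6,0],[0,0,0.3],1],[[6,-17,0],[0,0,0.8],1],[[12,-33,0],[0,0,1.5],1],[[18,-52,0],[0,0,2.3],1],[[25,-71,0],[0,0,3.2],1],[[32,-90,0],[0,0,4],1],[[39,-109,0],[0,0,4.9],1],[[46,-128,0],[0,0,5.7],1],[[52,-147,0],[0,0,6.6],1],[[59,-166,0],[0,0,7.4],1],[[66,-185,0],[0,0,8.3],1],[[72,-204,0],[0,0,9.1],1]]'
python3 -c "
from h import *
go(.5075,-.1514,.0668,94.5)"
```

```text
time_s: 8.32
position: [0.5038, 0.0172, 0.0671]
tcp_rot: [[-0.979, -0.202, -0.001], [-0.202, 0.979, -0.0], [0.001, -0.0, -1.0]]
force: [-0.1, 0.6, -9.6]
opening: 0.368
t 8.3167 p [0.5038 0.0172 0.0671] th 101.65 F [-0.1   0.63 -9.6 ] op 0.368 j6 -112.4
shift [  30.4 -165.9    0.4] rotvec [-0.01 -0.04  7.15]
```

```bash
python3 -m jog '[[[3,-17,0],[0,0,0.7],1],[[6,-34,0],[0,0,1.4],1],[[9,-51,0],[0,0,2.2],1],[[12.5,-68,0],[0,0,3],1],[[16,-86,0],[0,0,3.7],1],[[19,-104,0],[0,0,4.5],1],[[22.5,-122,0],[0,0,5.3],1],[[26,-139,0],[0,0,6],1],[[28.5,-153,0],[0,0,6.6],1],[[30,-162,0],[0,0,7],1],[[30.4,-166,0],[0,0,7.2],1],[[30.4,-166,0],[0,0,7.2],1]]'
python3 - <<'E'
from h import *
go(.6172,-.1428,.0667,94.5)
cv2.imwrite("pics/t5.png",cv2.convertScaleAbs(cv2.resize(np.hstack([vision.capture("top")[130:310,340:470],vision.capture("side")[190:370,300:470]])[:,:,::-1],None,fx=2.6,fy=2.6,interpolation=cv2.INTER_CUBIC),alpha=1.6))
E
```

```text
time_s: 9.32
position: [0.5086, -0.1505, 0.0671]
tcp_rot: [[-0.997, -0.078, 0.001], [-0.078, 0.997, -0.0], [-0.001, -0.0, -1.0]]
force: [1.1, 0.2, -8.8]
opening: 0.365
t 9.3167 p [ 0.5086 -0.1505  0.0671] th 94.45 F [ 1.09  0.15 -8.84] op 0.365 j6 -123.0
shift [-108.9   -0.8    0.4] rotvec [-0.02  0.03 -0.05]
```

View pics/t5.png

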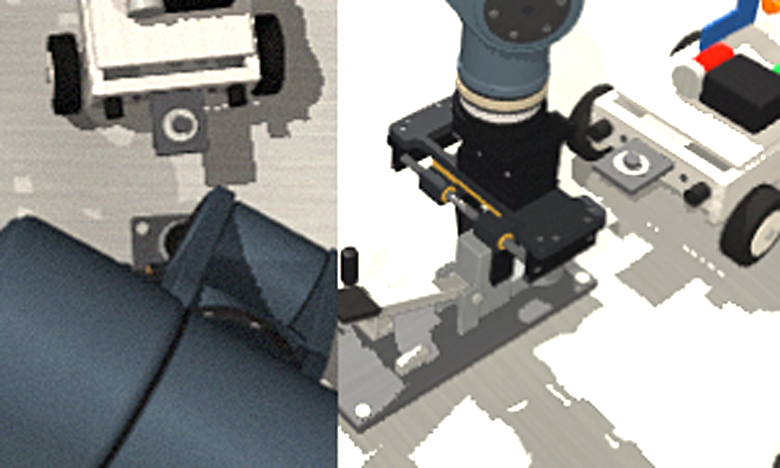

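Run:
```python
from h import *
H=plane("top",(340+144.5/2.6-.5,130+228.5/2.6-.5),.023)
y=np.radians(4.45);R=np.array([[np.cos(y),-np.sin(y)],[np.sin(y),np.cos(y)]])
S=H[:2]-R@[.0237,.0353]
print("hole",H,"saddle from hole",S,"from tcp",np.array([.5086,-.1505])+.07*R[:,0])
# side view: screws front right (582,278)-337, washer (630,160)
s=lambda x,y:(300+(x+.5-337)/2.6-.5,190+(y+.5)/2.6-.5)
H2=plane("side",s(582,278),.023);print("H2",H2, "S2",H2[:2]-R@[.0237,-.0353])
H3=plane("side",s(363,410),.023);print("rear right",H3,"yaw",np.degrees(np.arctan2(*(H2-H3)[[1,0]])))
w=plane("side",s(631,161),.095);print("washer side",w)
r=lambda x,y:(340+(x+.5)/2.6-.5,130+(y+.5)/2.6-.5)
print("washer top",plane("top",r(181,124),.091))
```

```text
hole [ 0.59837336 -0.11182761  0.023     ] saddle from hole [ 0.5774837  -0.14886005] from tcp [ 0.57838898 -0.14506876]
H2 [ 0.60386696 -0.17684679  0.023     ] S2 [ 0.57749951 -0.14349206]
rear right [ 0.35509694 -0.1952452   0.023     ] yaw 4.229753190323991
washer side [ 0.68751468 -0.13573541  0.095     ]
washer top [ 0.68819331 -0.13823703  0.091     ]
```

```bash
python3 -m jog '[[[-4,0,0],[0,0,0],1],[[-13,0,0],[0,0,0],1],[[-24,0,0],[0,0,0],1],[[-36,0,0],[0,0,0],1],[[-48,0,0],[0,0,0],1],[[-60,0,0],[0,0,0],1],[[-72,0,0],[0,0,0],1],[[-84,0,0],[0,0,0],1],[[-95,0,0],[0,0,0],1],[[-104,0,0],[0,0,0],1],[[-109,0,0],[0,0,0],1],[[-110,0,0],[0,0,0],1]]'
python3 -m jog '[[[0,0,0],[0,0,0],1],[[0,0,0],[0,0,0],1]]'
python3 - <<'E'
from h import *
go(.618,-.142,.0567,94.45)
cv2.imwrite("pics/t6.png",cv2.convertScaleAbs(cv2.resize(np.hstack([vision.capture("top")[130:290,340:470],vision.capture("side")[190:350,330:490]])[:,:,::-1],None,fx=2.7,fy=2.7,interpolation=cv2.INTER_CUBIC),alpha=1.6))
E
```

```text
time_s: 10.42
position: [0.6196, -0.1401, 0.0669]
tcp_rot: [[-0.997, -0.081, 0.001], [-0.081, 0.997, -0.0], [-0.001, -0.0, -1.0]]
force: [-0.6, -0.8, -9.0]
opening: 0.364
time_s: 10.58
position: [0.617, -0.1403, 0.0667]
tcp_rot: [[-0.997, -0.08, -0.002], [-0.08, 0.997, 0.001], [0.002, 0.001, -1.0]]
force: [-0.4, 0.1, -9.2]
opening: 0.361
t 10.5833 p [ 0.617  -0.1403  0.0667] th 94.56 F [-0.43  0.13 -9.21] op 0.361 j6 -117.5
shift [-0.8 -1.8 10. ] rotvec [ 0.05 -0.12  0.11]
```

View pics/t6.png

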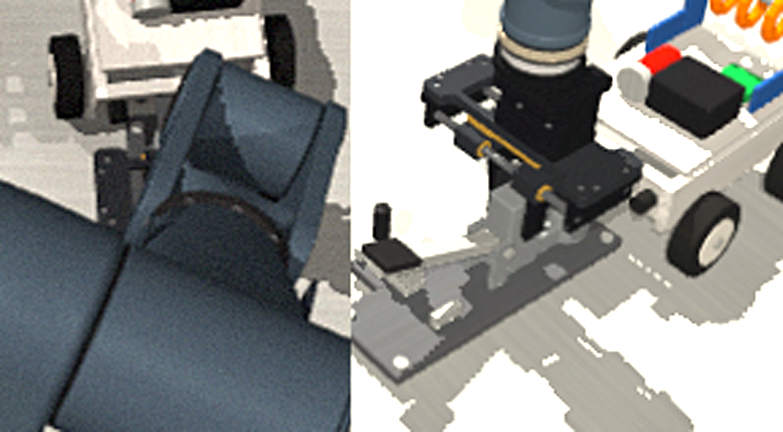

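```bash
python3 - <<'E'
from h import *
s=lambda x,y:(330+(x+.5-351)/2.7-.5,190+(y+.5)/2.7-.5)
y=np.radians(4.5);R=np.array([[np.cos(y),-np.sin(y)],[np.sin(y),np.cos(y)]])
H2=plane("side",s(608,238),.023);H3=plane("side",s(401,362),.023)
print(H2,"S",H2[:2]-R@[.0237,-.0353],H3, np.degrees(np.arctan2(*(H2-H3)[[1,0]])))
E
python3 -m jog '[[[0,0,2],[0,0,0],1],[[0,0,4],[0,0,0],1],[[0,0,6],[0,0,0],1],[[0,0,8],[0,0,0],1],[[0,0,9],[0,0,0],1],[[0,0,9.5],[0,0,0],1],[[0,0,10],[0,0,0],1],[[0,0,10],[0,0,0],1],[[0,0,10],[0,0,0],1]]'
```

```text
[ 0.7112363  -0.16934366  0.023     ] S [ 0.68483976 -0.13601196] [ 0.46287499 -0.18601634  0.023     ] 3.840544825458467
time_s: 11.43
position: [0.6179, -0.1408, 0.0581]
tcp_rot: [[-0.997, -0.079, -0.0], [-0.079, 0.997, -0.0], [0.0, -0.0, -1.0]]
force: [-4.2, 0.1, 3.7]
opening: 0.363
```

```bash
python3 -m jog '[[[0,0,9],[0,0,0],0.8],[[0,0,0],[0,0,0],0.5],[[0,0,0],[0,0,0],0.3],[[0,0,0],[0,0,0],0.2],[[0,0,0],[0,0,0],0.1],[[0,0,-20],[0,0,0],0.1],[[0,0,-50],[0,0,0],0.1],[[0,0,-85],[0,0,0],0.3],[[30,0,-110],[0,0,0],0.5],[[70,0,-120],[0,0,0],0.8],[[110,0,-120],[0,0,0],1],[[145,0,-120],[0,0,0],1]]'
python3 -m jog '[[[30,0,0],[0,0,0],1],[[60,0,0],[0,0,0],1],[[60,0,0],[0,0,0],1]]'
python3 - <<'E'
from h import *
go(.47,-.153,.12,94.45)
cv2.imwrite("pics/t7.png",cv2.convertScaleAbs(cv2.resize(np.hstack([vision.capture("top")[130:290,340:470],vision.capture("side")[190:350,330:490]])[:,:,::-1],None,fx=2.7,fy=2.7,interpolation=cv2.INTER_CUBIC),alpha=1.6))
E
```

```text
time_s: 12.43
position: [0.472, -0.1522, 0.1776]
tcp_rot: [[-0.997, -0.08, 0.001], [-0.08, 0.997, -0.001], [-0.001, -0.001, -1.0]]
force: [0.4, -0.8, 0.0]
opening: 0.532
time_s: 12.68
position: [0.4074, -0.1548, 0.1761]
tcp_rot: [[-0.997, -0.077, -0.007], [-0.077, 0.997, 0.004], [0.007, 0.005, -1.0]]
force: [-0.3, 0.1, -0.5]
opening: 0.304
t 12.6833 p [ 0.4074 -0.1548  0.1761] th 94.44 F [-0.27  0.12 -0.52] op 0.304 j6 -129.9
shift [-62.9  -3.3  55.7] rotvec [ 0.27 -0.41 -0.01]
```

View pics/t7.png

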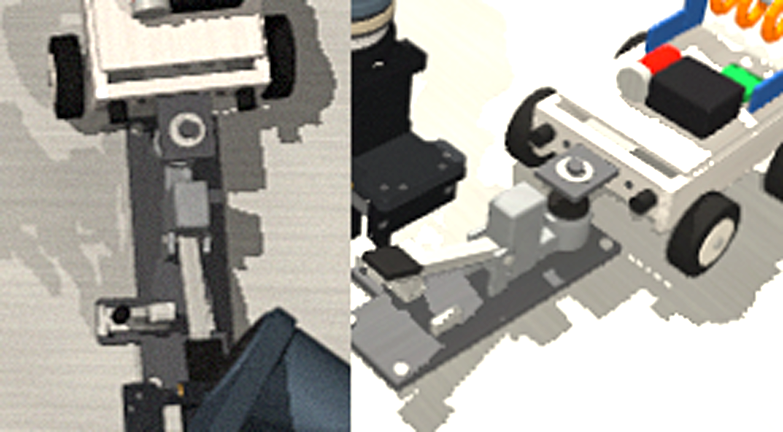

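Run:
```python
from h import *
s=lambda x,y:(330+(x+.5-351)/2.7-.5,190+(y+.5)/2.7-.5)
t=lambda x,y:(340+(x+.5)/2.7-.5,130+(y+.5)/2.7-.5)
H2=plane("side",s(608,243),.013);H3=plane("side",s(401,368),.013);yw=np.degrees(np.arctan2(*(H2-H3)[[1,0]]))
y=np.radians(4.3);R=np.array([[np.cos(y),-np.sin(y)],[np.sin(y),np.cos(y)]])
print("side holes",H2,"S",H2[:2]-R@[.0237,-.0353],"yaw",yw)
B=plane("top",t(191,203),.095);print("block top",B,"S",B[:2]+R@[.07,0])
K=plane("top",t(121,314),.078);print("knob",K,"in jack",R.T@(K[:2]-B[:2])-[.07,0])
P=plane("top",t(206,360),.106);print("pad",P,"rel",R.T@(P[:2]-B[:2])-[.07,0])
print("washer top",plane("top",t(186,128),.091),"side",plane("side",s(576,169),.096))
```

```text
side holes [ 0.7152671  -0.16736324  0.013     ] S [ 0.68898706 -0.1339396 ] yaw 3.9276093993660797
block top [ 0.61783896 -0.14047701  0.095     ] S [ 0.68764192 -0.13522849]
knob [ 0.51642399 -0.07901984  0.078     ] in jack [-0.16652152  0.06888814]
pad [ 0.47313428 -0.15229967  0.106     ] rel [-0.2151838  -0.00093962]
washer top [ 0.68890156 -0.13640938  0.091     ] side [ 0.68542842 -0.13870814  0.096     ]
```

The jack is in place. The knob is at jack y = 69 mm, so the lock is fully out, and the saddle is within about 2 mm of the pad axis. Next I'll move above the press plate.

```bash
python3 -m jog '[[[-15,-1,10],[0,0,0],1],[[-35,-2,25],[0,0,0],1],[[-50,-3,35],[0,0,0],1],[[-60,-3,45],[0,0,0],1],[[-64,-3,50],[0,0,0],1],[[-64,-3,50],[0,0,0],1],[[-64,-3,50],[0,0,0],1],[[-64,-3,50],[0,0,0],1]]'
python3 -c "
from h import *
go(.4712,-.1515,.106,94.45)"
```

```text
time_s: 13.45
position: [0.4777, -0.1548, 0.1272]
tcp_rot: [[-0.997, -0.08, -0.0], [-0.08, 0.997, 0.0], [0.0, 0.0, -1.0]]
force: [0.5, -0.2, -0.0]
opening: 0.01
t 13.45 p [ 0.4777 -0.1548  0.1272] th 94.56 F [ 0.46 -0.21 -0.01] op 0.01 j6 -125.3
shift [ 6.2  3.8 21.2] rotvec [ 0.   -0.01  0.11]
```

```bash
python3 -m jog '[[[4,3,8],[0,0,0],1],[[6,3.5,16],[0,0,0],1],[[6,3.5,20],[0,0,0],1],[[6.5,3.5,23],[0,0,0],1],[[7.5,3.5,27],[0,0,0],1],[[8.5,3.5,31],[0,0,0],1],[[9.5,3.5,35],[0,0,0],1],[[10.5,3.5,39],[0,0,0],1],[[11.5,3.5,43],[0,0,0],1],[[12.5,3.5,47],[0,0,0],1],[[13,3.5,51],[0,0,0],1],[[13.5,3.5,55],[0,0,0],1]]'
python3 -c "
from h import *
go(.4587,-.1525,.042,94.5)"
```

```text
time_s: 14.45
position: [0.4639, -0.1525, 0.0716]
tcp_rot: [[-0.997, -0.079, -0.0], [-0.079, 0.997, 0.0], [0.0, 0.0, -1.0]]
force: [-2.0, -0.3, 2.7]
opening: 0.01
t 14.45 p [ 0.4639 -0.1525  0.0716] th 94.55 F [-1.99 -0.25  2.7 ] op 0.01 j6 -125.9
shift [ 5.1  0.4 29.6] rotvec [ 0.   -0.02  0.05]
```

```bash
python3 -m jog '[[[1,0,4],[0,0,0],1],[[2,0,8],[0,0,0],1],[[3,0,12],[0,0,0],1],[[3.5,0,16],[0,0,0],1],[[4,0,20],[0,0,0],1],[[4.5,0,24],[0,0,0],1],[[5,0,27],[0,0,0],1],[[5,0,29],[0,0,0],1],[[5,0,30.5],[0,0,0],1],[[5,0,31.5],[0,0,0],1],[[5,0,31.5],[0,0,0],1],[[5,0,31.5],[0,0,0],1]]'
python3 - <<'E'
from h import *
go(.4587,-.1525,.042,94.5)
cv2.imwrite("pics/t8.png",cv2.convertScaleAbs(cv2.resize(np.hstack([vision.capture("top")[130:290,340:470],vision.capture("side")[190:350,330:490]])[:,:,::-1],None,fx=2.7,fy=2.7,interpolation=cv2.INTER_CUBIC),alpha=1.6))
E
```

```text
time_s: 15.45
position: [0.4616, -0.1533, 0.0425]
tcp_rot: [[-0.997, -0.078, 0.006], [-0.078, 0.997, -0.002], [-0.006, -0.003, -1.0]]
force: [0.5, 3.3, 19.2]
opening: 0.008
t 15.45 p [ 0.4616 -0.1533  0.0425] th 94.5 F [ 0.54  3.27 19.25] op 0.008 j6 -126.2
shift [2.8 1.  0.5] rotvec [-0.15  0.34 -0.  ]
```

View pics/t8.png

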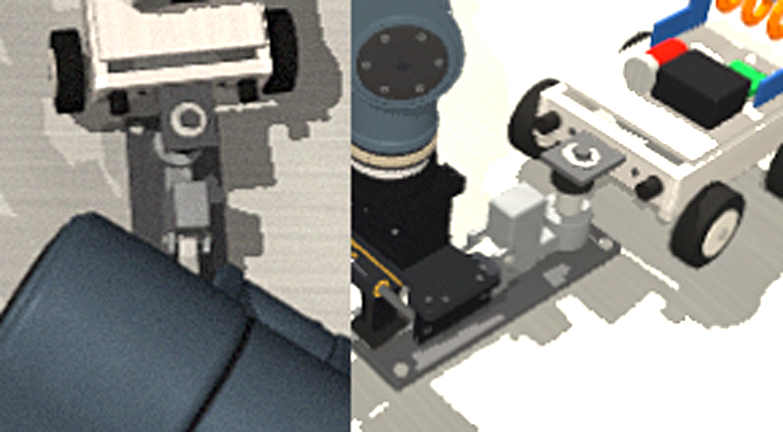

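Run:
```python
from h import *
s=lambda x,y:(330+(x+.5-351)/2.7-.5,190+(y+.5)/2.7-.5)
t=lambda x,y:(340+(x+.5)/2.7-.5,130+(y+.5)/2.7-.5)
print(tri(t(186,128),s(576,169)),tri(t(189,119),s(583,155)))
a=plane("top",t(189,119),.104);b=plane("side",s(583,155),.107);print(a,b)
B=plane("top",t(191,203),.095);print("block",B)
H2=plane("side",s(609,244),.013);H3=plane("side",s(401,370),.013);print(H2,H3)
```

```text
[ 0.6884291  -0.1361244   0.09277681] [ 0.69334649 -0.13674154  0.1072222 ]
[ 0.69409086 -0.13717234  0.104     ] [ 0.69366811 -0.136593    0.107     ]
block [ 0.61783896 -0.14047701  0.095     ]
[ 0.7151247 -0.1688632  0.013    ] [ 0.46337886 -0.18632507  0.013     ]
```

```bash
python3 -m jog '[[[0,0,-4],[0,0,0],1],[[0,0,-9],[0,0,0],1],[[-1,0,-15],[0,0,0],1],[[-2,0,-21],[0,0,0],1],[[-3,0,-27],[0,0,0],1],[[-4,0,-33],[0,0,0],1],[[-5,0,-39],[0,0,0],1],[[-6.5,0,-45],[0,0,0],1],[[-8,0,-51],[0,0,0],1],[[-9.5,0,-57],[0,0,0],1],[[-11,0,-63],[0,0,0],1],[[-12,0,-69],[0,0,0],1]]'
python3 -m jog '[[[0,0,-10],[0,0,0],1],[[0,0,-10],[0,0,0],1],[[0,0,-10],[0,0,0],1],[[0,0,-10],[0,0,0],1],[[0,0,-10],[0,0,0],1],[[0,0,-10],[0,0,0],1]]'
python3 - <<'E'
from h import *
go(.4712,-.1515,.106,94.5)
cv2.imwrite("pics/t9.png",cv2.convertScaleAbs(cv2.resize(np.hstack([vision.capture("top")[130:290,340:470],vision.capture("side")[190:350,330:490]])[:,:,::-1],None,fx=2.7,fy=2.7,interpolation=cv2.INTER_CUBIC),alpha=1.6))
E
```

```text
time_s: 16.55
position: [0.4712, -0.1517, 0.11]
tcp_rot: [[-0.997, -0.079, -0.0], [-0.079, 0.997, 0.0], [-0.0, 0.0, -1.0]]
force: [1.3, -0.0, 1.1]
opening: 0.004
time_s: 17.05
position: [0.4705, -0.1517, 0.119]
tcp_rot: [[-0.997, -0.079, -0.001], [-0.079, 0.997, 0.001], [0.001, 0.001, -1.0]]
force: [0.1, 0.1, 0.3]
opening: 0.005
t 17.05 p [ 0.4705 -0.1517  0.119 ] th 94.54 F [0.14 0.07 0.34] op 0.005 j6 -125.4
shift [-0.7  0.1 13. ] rotvec [ 0.05 -0.07  0.04]
```

View pics/t9.png

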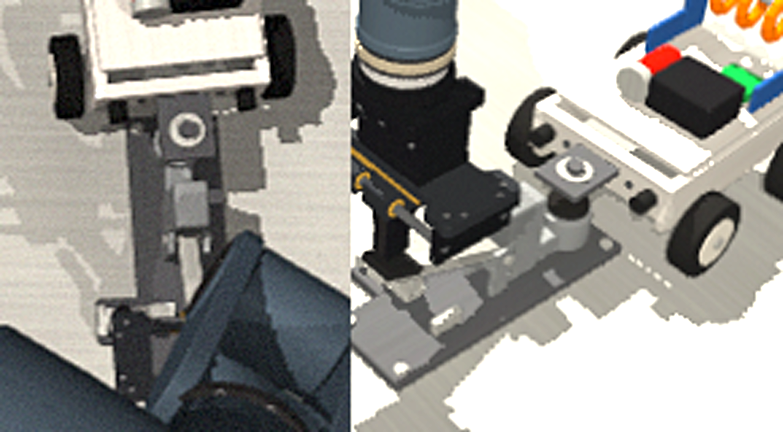

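The handle is back up, and the chassis is on its wheels with the washer at (186,128), unchanged. Now the second stroke.

```bash
python3 -m jog '[[[0,0,8],[0,0,0],1],[[0,0,13],[0,0,0],1],[[1,0,17],[0,0,0],1],[[2.5,0,22],[0,0,0],1],[[4,0,27],[0,0,0],1],[[5,0,32],[0,0,0],1],[[6,0,37],[0,0,0],1],[[7,0,42],[0,0,0],1],[[8,0,46],[0,0,0],1],[[9,0,50],[0,0,0],1],[[9.5,0,54],[0,0,0],1],[[10,0,58],[0,0,0],1]]'
python3 -m jog '[[[0.5,0,4],[0,0,0],1],[[1,0,8],[0,0,0],1],[[1,0,12],[0,0,0],1],[[1,0,15],[0,0,0],1],[[1,0,17.5],[0,0,0],1],[[1,0,19.5],[0,0,0],1],[[1,0,20.5],[0,0,0],1],[[1,0,20.5],[0,0,0],1],[[1,0,20.5],[0,0,0],1],[[1,0,20.5],[0,0,0],1],[[1,0,20.5],[0,0,0],1],[[1,0,20.5],[0,0,0],1]]'
python3 - <<'E'
from h import *
go(.4587,-.1525,.042,94.5)
cv2.imwrite("pics/t10.png",cv2.convertScaleAbs(cv2.resize(np.hstack([vision.capture("top")[130:290,340:470],vision.capture("side")[190:350,330:490]])[:,:,::-1],None,fx=2.7,fy=2.7,interpolation=cv2.INTER_CUBIC),alpha=1.6))
E
```

```text
time_s: 18.15
position: [0.4614, -0.1526, 0.0616]
tcp_rot: [[-0.997, -0.079, 0.001], [-0.079, 0.997, 0.0], [-0.001, -0.0, -1.0]]
force: [-0.1, 2.4, 7.3]
opening: 0.003
time_s: 19.15
position: [0.4611, -0.1527, 0.0427]
tcp_rot: [[-0.997, -0.079, 0.003], [-0.079, 0.997, -0.001], [-0.003, -0.001, -1.0]]
force: [-1.6, 3.4, 17.7]
opening: 0.005
t 19.15 p [ 0.4611 -0.1527  0.0427] th 94.52 F [-1.62  3.44 17.66] op 0.005 j6 -126.2
shift [2.3 0.4 0.7] rotvec [-0.06  0.16  0.03]
```

View pics/t10.png

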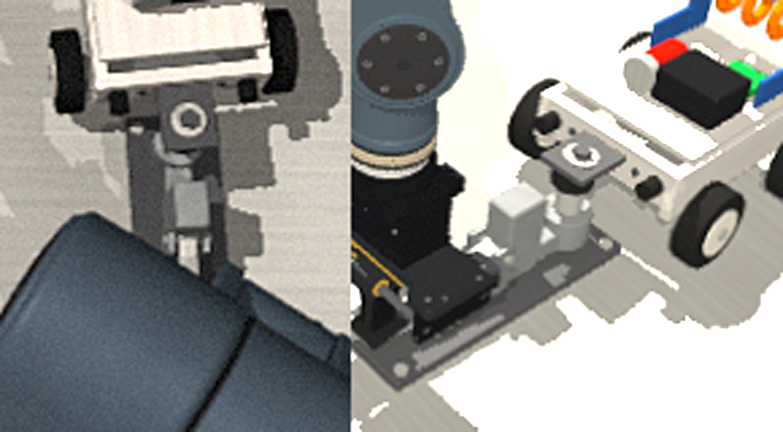

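The handle is on its stop again with about 18 N of press. The chassis front is raised, with the washer at (189,119) in the top view and (583,155) in the side view, the same as on the first stroke. I'm handing in.

```bash
python3 -c "
from rig import bot
print(bot.hand_in())"
```

```text
the job is handed in; nothing more can be done
None
```

I finished the task and handed it in at about 19 s of the 66 s allowed. The hand-in gives no verdict, so what follows is from my own checks.

- **Lock:** I pulled the knob out to its end stop. After the jack was placed, the camera put it at jack y = 69 mm, against 68 mm for fully out. The jack turned about 6° during the pull, so I measured it again before gripping it.
- **Placing:** I carried the jack by its pump block and set it down flat under the lift pad. From the camera, the saddle is about 2 mm from the pad axis, with 2–3 mm of disagreement between the two views.
- **Pumping:** I pressed the handle fully down, let it come all the way up, and pressed it down again, where it is held. After the first stroke the chassis settled back where it started.
- **Final state:** The fingertips are at 43 mm (the handle's full-down height is 42 mm), pressing with about 18 N. The lift pad has risen about 13–14 mm, to roughly 86 mm. It also tilted back about 5 mm as the front rose, so the saddle is now about 4–5 mm off the pad axis, within the 14 mm limit.
- **Chassis and other objects:** The arm stayed clear of the chassis in the last pictures. I planned the moves to keep clear of the wrench, spare wheel, parts tray and oil bottle, but did not check their final positions separately.

No check failed.

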